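# Select the battery circuit on the motorcycle tester and run the check

### The arm

A 7-joint arm with a two-finger parallel gripper is mounted at the origin on the work surface. World frame = base frame: x ahead of the robot, y to its left, z up, the work surface at z = 0. Lengths are in m, angles in rad, forces in N, time in s.
With the tool pointing down it reaches from about 0.425 to 0.825 m from the base axis. Payload 3.6 kg.
Tool frame: the origin (TCP) lies midway between the tips of the shut fingers; the grasp point (between the pads) lies 19 mm behind it; z points along the fingers, y is the line along which they close (so a half turn about z gives the same grasp; the last joint's range is limited). The gripper opens to 85 mm and grips with 20 to 120 N. Pads are 22 mm wide; open, the fingers measure 114 mm over their backs; the gripper's body (76 mm by 85 mm) begins 54 mm behind the grasp point. The pads swing forward as they close: fully open they stand 13 mm farther back than shut.
Start: joints at [-1.25, 0.615, -0.013, 1.423, 0.008, 1.103, -0.04], TCP at [0.222, 0.611, 0.231] pointing down, gripper open.
Joint ranges: [-3.12, 3.12], [-0.3, 2.06], [-1.34, 1.32], [0.26, 2.42], [-1.36, 4.5], [0.01, 1.98], [-2.84, 2.84]. Speed limits (rad/s): [2.79, 2.79, 3.14, 3.14, 3.14, 3.14, 3.14].

### API

Orientations are given as a unit quaternion [x, y, z, w].
In Python, from cell import bot, capture, camera_params gives the robot as it stands.
- The arm moves only by the tool arm_command, never from a script. Its argument "rows" is a list of rows, each a list of 3 entries, a list of its own where there are three numbers: the opening, from 0 (shut) to 1 (fully open), then the shift along the tool's x, y, z as a fraction of full scale, then the turn about the tool's z as a fraction of full scale. In form: [[fingers, [dx, dy, dz], yaw], ...]. A call has 1 to 20 rows; each row is the pose to reach, as a shift and turn from the pose commanded when the call began, along the tool's axes at that moment, turning the shorter way round; what a row does not reach only later rows make up. Full scale, the value 1, is 120 mm for a shift and 2 pi rad for a turn. A row lasts 1/10 s, in which the tool goes at most 50 mm and 8.59 degrees, less where a joint would pass 70% of its speed; a pose out of reach is approached as far as the arm can. A call with a number of a shift or a turn outside -1 to 1 is refused whole. A call with a gripper value outside its range is refused whole. The fingers move at their own pace and stop on an object; the grip force is fixed at half the most. Time passes only in rows, so rows that repeat a pose let the fingers close. It gives the time, the measured TCP pose, the force, the opening and the grip force at its end, in the units of the state.
- bot.get_obs(): the state, without advancing time (a new reading comes with each control period).
- capture(name): name is "scene" or "side" or "wrist"; returns (picture, depth): 420x560x3 uint8, red, green, blue; 420x560 float32, m along the optical axis (not along the pixel's ray), 0 where there is no reading.
- camera_params(name): a dict with "fx", "fy", "cx", "cy" (pixels), "rvec" (rotation vector, rad) and "tvec" (3), from world to camera coordinates, as OpenCV has them; the wrist camera has in their place "hand_eye" (4x4, takes a point from camera to tool coordinates, whose origin is the TCP and whose axes are the flange's). Camera axes: x right, y down, z forward; pixel columns grow to the right and rows downward; lengths in m; the calibration is good to about 2 mm. A picture is of the moment at which its call begins: read the wrist's pose just before it. camera_params takes no time and is no camera call.
- bot.finish_job(): hands the job in; it is judged then, once.
The state is a dict: "t": time; "joint_positions": joint angles; "qd": joint speeds; "tau": joint torques, N m; "tool_pos": TCP position; "tcp_rot": TCP orientation; "wrist_force": force on the tool from outside, world axes, zero at the start; "torque": the same for the moment, N m; "grip_width": finger opening in m; "grasp_force": force on a finger pad.
Only numpy, scipy, OpenCV 4.12 (cv2) and the standard library are available. Lean on these libraries where they do the work, as an engineer would, in place of code of your own. Each camera call takes 0.05 s, during which the arm holds its last target. There are 200 camera calls.

### The job

On the circuit tester, push the dial's upright tab round with your fingertips, gently and without pinching it, until it clicks into the stop where it points at the disc with the battery symbol. Then press the tester's round push button fully down and let it come up again. Leave the dial on the battery disc and leave everything else on the bench where it stands.

Things in the scene. Friction and masses are not known exactly. Their poses are not given: they have to be found in the camera images.
- tester: the circuit tester: a grey flat-topped box 290 x 280 mm, 60 mm tall, bolted to the bench. Origin: centre of its underside. x points to its far side, y to its left. The dial stands in the middle of its top, three white legend discs round the dial's far side, a push button on the near left part. Two loose bystanders stand on its top, others beside it
- dial_axis (a point): point on the dial's upright turning axis, 85 mm above the table; the dial's disc is 120 mm across and black, with a thin white line on it under the tab along its direction; its top is 81 mm above the table; the axis passes through the tester's origin
- selector (a joint): dial angle in rad, growing counter-clockwise from above. Sprung click stops at -0.785, 0, 0.785, 1.571; start: 0, no disc there, tab 22.5 degrees clockwise of the tester's x axis. The other three each point at a disc. Leaving a stop takes up to about 4 N at the tab; past half way the spring draws the dial into the next stop, where it stays. It ends hard 0.15 past the outer stops
- tab_mid (a point): middle of the tab, an upright aluminium fin on the dial: 34 mm long radially (41 to 75 mm from the axis), 10 mm thick, 44 mm tall, foot on the dial's top, its top 125 mm above the table. This point is 58 mm from the axis, 103 mm above the table; x points outwards along the fin, y square to its faces. Nothing stands in the fin's way round
- tab_aim (a point): point in the air 115 mm from the dial's axis, straight out along the tab: what the tab points at. It turns with the dial
- tab_left: left half of the fin (its counter-clockwise side, 5 mm of the 10 mm thickness). Origin on the dial's axis, at the height of the dial's top
- tab_right: right half of the fin (its clockwise side). Origin as tab_left
- legend_battery: white legend disc, 50 mm across, 4 mm thick, with a raised black battery symbol: one oblong 30 x 16 mm with two small 6 x 8 mm stubs on one long edge. Origin: centre of its underside, on the tester's top, 115 mm from the dial's axis. Which of the three legend places it lies at varies
- legend_wheel: the same disc with a wheel symbol: black ring 32 mm across with a dot in its middle
- legend_bars: the same disc with three parallel black bars 30 mm long
- test_button (a joint): travel of the push button in m: 0 up, 0.006 fully down; a spring pushes it back up, fully down takes about 4 N
- test_button_top (a point): centre of the button's round top, 34 mm across, grey, in a black housing; pressed straight down; about 100 mm nearer the robot and 70 mm left of the dial's axis in the tester's axes
- socket: wrench socket, a steel tube 26 mm across and 36 mm tall, standing on the tester's top at its near right corner. Bystander, loose; leave it alone
- flange_nut: steel flange nut, 28 mm across, 16 mm tall, standing on the tester's top near the middle of its near edge, beside the push button. Bystander, loose; leave it alone
- grease_jar: jar 64 mm across, 75 mm tall, on the table left of the tester. Bystander, loose; leave it alone
- screwdriver: screwdriver lying right of the tester. Bystander, loose; leave it alone
- bearing: steel ring 52 mm across, 15 mm tall, lying left of the tester. Bystander, loose; leave it alone
- brake_lever: aluminium hand lever about 170 mm long lying left of the tester. Bystander, loose; leave it alone
- rubber_grip: black rubber handlebar grip 120 mm long, 38 mm across, lying right of the tester. Bystander, loose; leave it alone

How it is judged:
By the outcome, as a careful person would: the job done as asked, in the order asked, and still so for the second after the job is handed in, with the robot touching nothing.
It also fails if it takes over 48 s, if anything falls off the work surface, if the arm or the gripper's body presses on something with over 40 N, if the wrist force passes 120 N, or if a joint passes its speed limit or range.

## Working session

There is one attempt and no reset: what is moved stays moved. The work goes in short steps, Python scripts to look and compute and a tool call to move; the robot and the scene stay as the last step left them, time stands still between calls to the robot, and variables do not carry over. Pictures are saved under pics/ and viewed, at most 10 in all, crops included, and the job is handed in when it is done.

Besides the shell and the picture viewer there is one more tool, called after ">>>" as name([rows], argument=value, ...), one row to a line, values as JSON. arm_command: Moves the arm, as the interface text tells. Shift numbers are shares of 120 mm and turn numbers shares of 2 pi rad, none past 1 either way. Its arguments: {"type":"object","properties":{"rows":{"type":"array","items":{"type":"array"}}},"required":["rows"]}

```bash
mkdir -p pics; python3 - <<'E'
from cell import bot,capture,camera_params
import cv2,numpy as np
o=bot.get_obs();print(o['t'],o['tool_pos'],o['tcp_rot'],o['grip_width'])
for n in ['scene','side']:
    im,d=capture(n);np.savez(f'{n}.npz',im=im,d=d);cv2.imwrite(f'pics/{n}.png',im[:,:,::-1]);print(camera_params(n))
E
```

```text
0.0 [0.22124985 0.61035771 0.23012864] [ 1.72967918e-01  9.84926602e-01 -1.28223435e-03 -2.11562528e-04] 0.08518419617198184
{'fx': 430.58120928239686, 'fy': 430.58120928239686, 'cx': 279.83706222057026, 'cy': 213.47953135567943, 'rvec': array([ 1.32899357,  2.07791377, -1.01676321]), 'tvec': array([ 0.22343189, -0.23079527,  1.28385448])}
{'fx': 476.1673637444136, 'fy': 476.1673637444136, 'cx': 276.3640969933589, 'cy': 214.0650840442283, 'rvec': array([ 2.29893364, -0.37415886,  0.15531378]), 'tvec': array([-0.50300557,  0.21558062,  1.06148584])}
```

View pics/scene.png

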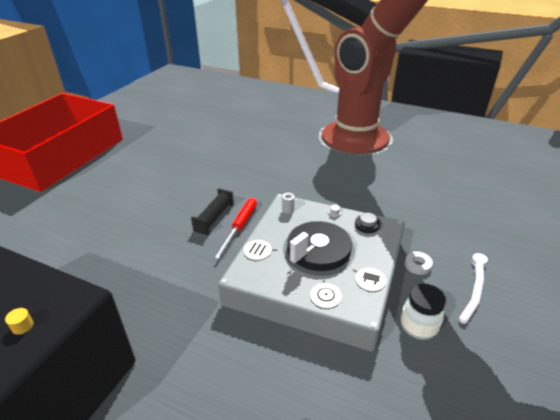

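View pics/side.png

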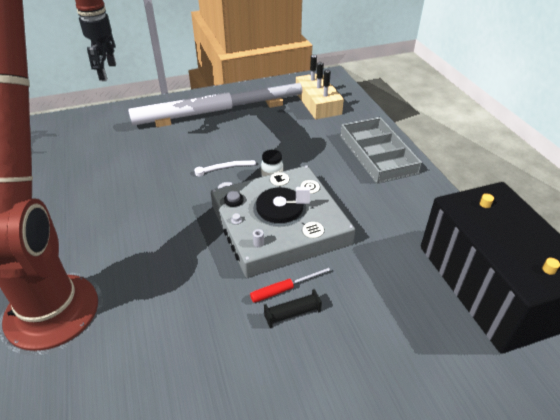

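The battery disc is the left one: scene (371,279), side (280,179). The wheel is at scene (326,294) and the bars at (258,250). The tab points between bars and wheel, so it has to go two stops counter-clockwise.

```bash
cat > h.py <<'E'
import numpy as np,cv2
from cell import bot,capture,camera_params
def ray(n,uv,z):
    p=camera_params(n);R=cv2.Rodrigues(p['rvec'])[0];c=-R.T@p['tvec']
    d=R.T@np.array([(uv[0]-p['cx'])/p['fx'],(uv[1]-p['cy'])/p['fy'],1]);return (c+d*(z-c[2])/d[2]).round(4)
def blob(m,uv,r):
    # ellipse-ish hull centre of mask near uv
    k=np.zeros(m.shape,np.uint8);cv2.circle(k,uv,r,1,-1);m=(m*k).astype(np.uint8)
    cs,_=cv2.findContours(m,cv2.RETR_EXTERNAL,cv2.CHAIN_APPROX_NONE);c=max(cs,key=cv2.contourArea);h=cv2.convexHull(c)
    M=cv2.moments(h);return (M['m10']/M['m00'],M['m01']/M['m00']),cv2.contourArea(h)
E
python3 - <<'E'
from h import *
P={'scene':dict(bat=(371,279),wheel=(326,294),bars=(258,250)),'side':dict(bat=(280,179),wheel=(311,187),bars=(313,230))}
D={'scene':(319,246),'side':(280,205)};B={'scene':(368,219),'side':(233,198)}
for n in P:
    im=np.load(n+'.npz')['im'];g=im.min(2)
    L={}
    for k,uv in P[n].items():
        c,a=blob(g>190,uv,20);L[k]=ray(n,c,.064);print(n,k,np.round(c,1),a,L[k])
    c,a=blob(im.max(2)<60,D[n],45);print('dial',np.round(c,1),a,ray(n,c,.08))
    c,a=blob(im.max(2)<60,B[n],17);print('btn',np.round(c,1),a,ray(n,c,.068))
    # centre of circle through three discs
    A=np.array([[*(2*L[k][:2]),1] for k in L]);b=np.array([(L[k][:2]**2).sum() for k in L]);s=np.linalg.solve(A,b)
    print('circ',s[:2],np.sqrt(s[2]+s[0]**2+s[1]**2))
    v=L['bat']-L['bars'];w=L['wheel'][:2]-s[:2];print('yaw from bat-bars line',np.degrees(np.arctan2(-v[0],v[1])), 'angles',[np.degrees(np.arctan2(*(L[k][:2]-s[:2])[::-1])) for k in L])
    big=cv2.resize(im[130:280,180:420] if n=='side' else im[180:330,210:450],None,fx=3.3,fy=3.3,interpolation=cv2.INTER_CUBIC);cv2.imwrite(f'pics/{n}_c.png',big[:,:,::-1])
E
```

```text
scene bat [370.5 278.9] 1200.5 [0.6084 0.2082 0.064 ]
scene wheel [326.2 294.8] 1155.0 [0.674  0.1512 0.064 ]
scene bars [259.2 250.8] 1129.5 [0.6255 0.0021 0.064 ]
dial [323.7 261.8] 614.5 [0.6184 0.1254 0.08  ]
btn [368.7 226.6] 191.0 [0.4774 0.1678 0.068 ]
circ [0.57327467 0.10152628] 0.11230792992908782
yaw from bat-bars line 4.742934868529334 angles [np.float64(71.77441072789722), np.float64(26.25067715485076), np.float64(-62.288540990838676)]
side bat [279.1 178.1] 208.5 [0.607  0.2069 0.064 ]
side wheel [306.1 189.9] 393.5 [0.659 0.137 0.064]
side bars [312.6 229.2] 277.5 [ 0.6209 -0.0059  0.064 ]
dial [279.1 205.3] 1281.0 [0.566  0.0853 0.08  ]
btn [233.2 200.2] 166.5 [0.4644 0.1543 0.068 ]
circ [0.52954343 0.0949866 ] 0.13610337603718606
yaw from bat-bars line 3.7372253679428606 angles [np.float64(55.3124396392814), np.float64(17.980145686062), np.float64(-47.837988903395726)]
```

View pics/scene_c.png

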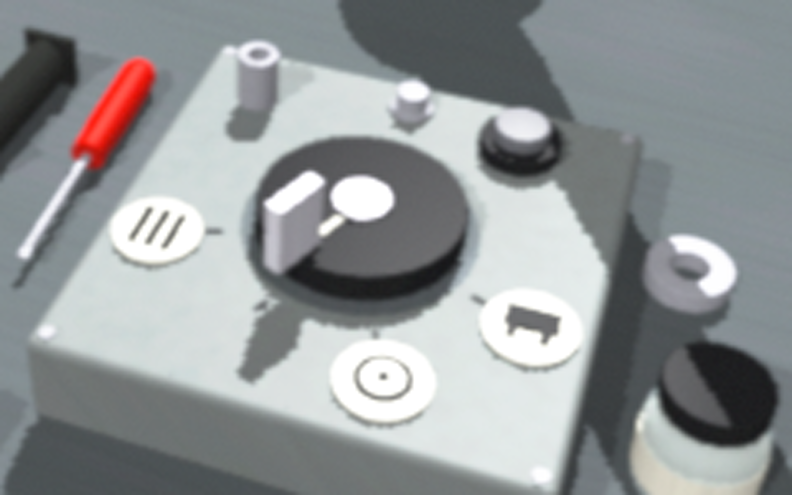

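>>> arm_command([
  [0, [-0.3, -0.25, 0], 0],
  [0, [-0.6, -0.5, 0], 0],
  [0, [-0.95, -0.785, 0], 0],
  [0, [-0.95, -0.785, 0], 0],
])

```text
t: 0.5
tool_pos: [0.3026, 0.476, 0.231]
tcp_rot: [0.179, 0.984, -0.003, 0.002]
wrist_force: [0.5, 0.3, 0.4]
grip_width: 0.0281
grasp_force: 0.0
```

>>> arm_command([
  [0, [-0.3, -0.25, 0], 0],
  [0, [-0.6, -0.5, 0], 0],
  [0, [-0.95, -0.785, 0], 0],
  [0, [-0.95, -0.785, 0], 0],
])

```text
t: 0.9
tool_pos: [0.3763, 0.3487, 0.2311]
tcp_rot: [0.179, 0.984, -0.003, 0.002]
wrist_force: [-0.0, 0.9, -1.0]
grip_width: 0.0
grasp_force: 0.0
```

>>> arm_command([
  [0, [-0.3, -0.25, 0], 0],
  [0, [-0.6, -0.5, 0], 0],
  [0, [-0.95, -0.785, 0], 0],
  [0, [-0.95, -0.785, 0], 0],
])

```text
t: 1.3
tool_pos: [0.4505, 0.2214, 0.2312]
tcp_rot: [0.179, 0.984, -0.002, 0.001]
wrist_force: [-0.1, 0.2, 0.6]
grip_width: 0.0002
grasp_force: 0.0
```

>>> arm_command([
  [0, [-0.3, -0.25, 0], 0],
  [0, [-0.6, -0.5, 0], 0],
  [0, [-0.95, -0.785, 0], 0],
  [0, [-0.95, -0.785, 0], 0],
  [0, [-0.95, -0.785, 0], 0],
  [0, [-0.95, -0.785, 0], 0],
  [0, [-0.95, -0.785, 0], 0],
])

```text
t: 2.0
tool_pos: [0.5208, 0.1041, 0.2311]
tcp_rot: [0.171, 0.985, 0.0, -0.001]
wrist_force: [0.3, -0.3, -0.1]
grip_width: -0.0001
grasp_force: 0.0
```

```bash
cat >> h.py <<'E'
from scipy.spatial.transform import Rotation as Ro
def wray(o,uv,z):
    p=camera_params('wrist');H=p['hand_eye'];T=np.eye(4);T[:3,:3]=Ro.from_quat(o['tcp_rot']).as_matrix();T[:3,3]=o['tool_pos'];T=T@H
    d=T[:3,:3]@np.array([(uv[0]-p['cx'])/p['fx'],(uv[1]-p['cy'])/p['fy'],1]);c=T[:3,3];return (c+d*(z-c[2])/d[2]).round(4)
E
python3 - <<'E'
from h import *
print(camera_params('wrist'))
o=bot.get_obs();im,d=capture('wrist');np.savez('w1.npz',im=im,d=d);cv2.imwrite('pics/w1.png',im[:,:,::-1])
print({k:np.round(v,3) for k,v in o.items()})
import pickle;pickle.dump(o,open('o1.pkl','wb'))
E
```

```text
{'fx': 329.9372621400543, 'fy': 329.9372621400543, 'cx': 280.848624004982, 'cy': 206.71615232071068, 'hand_eye': array([[-1.00791747e-03, -9.47225708e-01, -3.20565815e-01,
         8.32083457e-02],
       [ 9.99998069e-01, -1.49545793e-03,  1.27468577e-03,
        -6.16571807e-04],
       [-1.68680782e-03, -3.20563911e-01,  9.47225387e-01,
        -1.41763530e-01],
       [ 0.00000000e+00,  0.00000000e+00,  0.00000000e+00,
         1.00000000e+00]])}
{'t': np.float64(2.0), 'joint_positions': array([-0.278,  0.431,  0.06 ,  1.769, -0.032,  0.944,  1.022]), 'qd': array([-0.002, -0.003,  0.006, -0.001,  0.003, -0.002,  0.004]), 'tau': array([ 4.3400e-01, -3.6894e+01,  9.5500e-01, -1.5535e+01,  2.5000e-02,
        0.0000e+00, -4.0000e-03]), 'tool_pos': array([0.521, 0.104, 0.231]), 'tcp_rot': array([ 0.171,  0.985,  0.   , -0.001]), 'wrist_force': array([ 0.289, -0.252, -0.052]), 'torque': array([ 0.026, -0.037, -0.004]), 'grasp_force': np.float64(0.0), 'grip_width': np.float64(-0.0)}
```

View pics/w1.png

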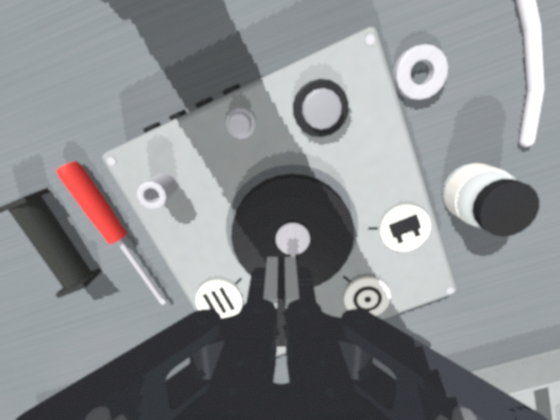

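Wrist view: button (321,107), dial cap (292,238), battery disc (405,229), wheel (368,298), nut (240,122), socket (152,192).

```bash
python3 - <<'E'
from h import *
import pickle
o=pickle.load(open('o1.pkl','rb'));W=np.load('w1.npz');im,d=W['im'],W['d']
g=im.min(2)
for k,uv,z in [('bat',(405,229),.064),('bars',(220,298),.064),('wheel',(368,298),.064)]:
    c,a=blob(g>200,uv,32);print(k,np.round(c,1),a,wray(o,c,z))
for uv,t,z in [((321,107),130,.075)]:
    c,a=blob(g>t,uv,22);print('btn',np.round(c,1),a,wray(o,c,z))
c,a=blob(im.max(2)<60,(321,107),34);print('housing',np.round(c,1),a,wray(o,c,.066))
for n,uv in [('cap',(292,238)),('btn',(321,107)),('top',(270,150))]:print(n,wray(o,uv,.083),d[uv[1],uv[0]])
T=np.eye(4);T[:3,:3]=Ro.from_quat(o['tcp_rot']).as_matrix();T[:3,3]=o['tool_pos'];T=T@camera_params('wrist')['hand_eye']
p=camera_params('wrist')
for n,uv in [('cap',(292,238)),('btn',(321,107)),('housing',(321,83)),('top',(270,150)),('dial',(260,215)),('nut',(240,118)),('socketrim',(152,184))]:
    z=d[uv[1],uv[0]];print(n,(T@[(uv[0]-p['cx'])/p['fx']*z,(uv[1]-p['cy'])/p['fy']*z,z,1]).round(4))
for n,uv in [('scene',(368.5,219.4)),('side',(233,197))]:print(n,'btn',ray(n,uv,.078))
for n,uv in [('scene',(320,240)),('side',(280,201.5))]:print(n,'cap',ray(n,uv,.083))
E
```

```text
bat [404.5 229.2] 3107.5 [0.6057 0.2066 0.064 ]
bars [218.8 291.3] 2270.0 [0.6088 0.0012 0.064 ]
wheel [373.9 292.6] 1834.0 [0.6673 0.1586 0.064 ]
btn [321.4 108.1] 1225.5 [0.4642 0.1616 0.075 ]
housing [329.1 126.1] 270.5 [0.4822 0.1644 0.066 ]
cap [0.568  0.0984 0.083 ] 0.31601682
btn [0.4627 0.1607 0.083 ] 0.27873042
top [0.482  0.1078 0.083 ] 0.3130989
cap [0.568  0.0984 0.0831 1.    ]
btn [0.4627 0.1608 0.0821 1.    ]
housing [0.4447 0.1678 0.0722 1.    ]
top [0.4853 0.1058 0.0591 1.    ]
dial [0.5365 0.0775 0.0807 1.    ]
nut [0.4481 0.0923 0.0765 1.    ]
socketrim [0.4732 0.0026 0.096  1.    ]
scene btn [0.4683 0.1635 0.078 ]
side btn [0.4648 0.1554 0.078 ]
scene cap [0.5707 0.1003 0.083 ]
side cap [0.5716 0.095  0.083 ]
```

>>> arm_command([
  [0, [-0.3, -0.06, 0], 0],
  [0, [-0.6, -0.12, 0], 0],
  [0, [-0.88, -0.19, 0], 0],
  [0, [-0.88, -0.19, 0.25], 0],
  [0, [-0.88, -0.19, 0.5], 0],
  [0, [-0.88, -0.19, 0.5], 0],
  [0, [-0.88, -0.19, 0.5], 0],
])

```text
t: 2.75
tool_pos: [0.6131, 0.0453, 0.1715]
tcp_rot: [0.172, 0.985, 0.0, -0.0]
wrist_force: [0.6, -0.1, -0.2]
grip_width: 0.0
grasp_force: 0.0
```

>>> arm_command([
  [0, [0, 0, 0.15], 0],
  [0, [0, 0, 0.3], 0],
  [0, [0, 0, 0.45], 0],
  [0, [0, 0, 0.59], 0],
  [0, [0, 0, 0.59], 0],
  [0, [0, 0, 0.59], 0],
  [0, [0, 0, 0.59], 0],
])

```text
t: 3.45
tool_pos: [0.6147, 0.0444, 0.1026]
tcp_rot: [0.173, 0.985, 0.001, 0.002]
wrist_force: [0.1, -0.0, -0.1]
grip_width: -0.0001
grasp_force: 0.0
```

```bash
python3 - <<'E'
from h import *
o=bot.get_obs();print(o['t'],o['tool_pos'].round(4),o['wrist_force'].round(2),o['joint_positions'].round(2))
R=Ro.from_quat(o['tcp_rot']).as_matrix();print(R.round(3))
C=np.array([.569,.0985]);ph0=np.radians(-18)
for s in (.0195,):
  for dg in range(-6,91,6):
    f=ph0+np.radians(dg);r=np.array([np.cos(f),np.sin(f)]);t=np.array([-r[1],r[0]])
    p=C+.058*r-s*t;e=np.r_[p,o['tool_pos'][2]]-o['tool_pos'];print(dg,(R.T@e/.12).round(3)[:2],'yaw',round(-dg/360,4),p.round(3))
im,d=capture('scene');cv2.imwrite('pics/s2.png',cv2.resize(im[150:330,180:450],None,fx=2.9,fy=2.9)[:,:,::-1])
E
```

```text
3.45 [0.6147 0.0444 0.1026] [ 0.09 -0.03 -0.07] [-0.14  0.7   0.06  1.67 -0.05  0.77  1.16]
[[-0.94   0.34   0.004]
 [ 0.34   0.94   0.   ]
 [-0.003  0.002 -1.   ]]
-6 [0.041 0.098] yaw 0.0167 [0.614 0.057]
0 [0.023 0.148] yaw 0.0 [0.618 0.062]
6 [0.011 0.2  ] yaw -0.0167 [0.622 0.067]
12 [0.003 0.253] yaw -0.0333 [0.625 0.073]
18 [0.002 0.306] yaw -0.05 [0.627 0.079]
24 [0.006 0.359] yaw -0.0667 [0.629 0.085]
30 [0.015 0.412] yaw -0.0833 [0.63  0.091]
36 [0.03  0.463] yaw -0.1 [0.63  0.098]
42 [0.051 0.512] yaw -0.1167 [0.63  0.104]
48 [0.076 0.559] yaw -0.1333 [0.629 0.111]
54 [0.106 0.603] yaw -0.15 [0.627 0.117]
60 [0.141 0.644] yaw -0.1667 [0.625 0.123]
66 [0.179 0.681] yaw -0.1833 [0.622 0.129]
72 [0.222 0.714] yaw -0.2 [0.619 0.134]
78 [0.267 0.742] yaw -0.2167 [0.615 0.139]
84 [0.315 0.765] yaw -0.2333 [0.61  0.144]
90 [0.365 0.783] yaw -0.25 [0.605 0.148]
```

View pics/s2.png

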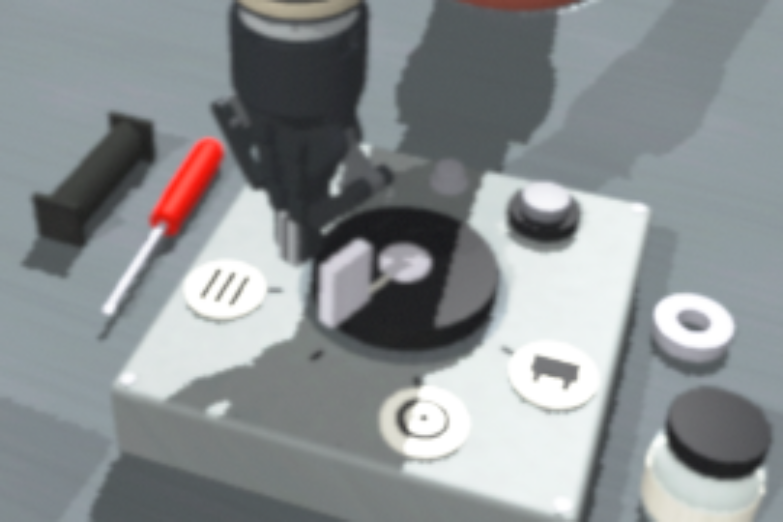

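>>> arm_command([
  [0, [0.02, 0.06, 0], 0],
  [0, [0.03, 0.12, 0], 0],
  [0, [0.023, 0.148, 0], 0],
  [0, [0.017, 0.174, 0], -0.008],
  [0, [0.011, 0.2, 0], -0.017],
  [0, [0.007, 0.226, 0], -0.025],
  [0, [0.003, 0.253, 0], -0.033],
  [0, [0.002, 0.28, 0], -0.042],
  [0, [0.002, 0.306, 0], -0.05],
  [0, [0.004, 0.333, 0], -0.058],
  [0, [0.006, 0.359, 0], -0.067],
  [0, [0.01, 0.386, 0], -0.075],
  [0, [0.015, 0.412, 0], -0.083],
  [0, [0.022, 0.438, 0], -0.092],
  [0, [0.03, 0.463, 0], -0.1],
  [0, [0.04, 0.488, 0], -0.108],
  [0, [0.051, 0.512, 0], -0.117],
  [0, [0.051, 0.512, 0], -0.117],
  [0, [0.051, 0.512, 0], -0.117],
])

```text
t: 5.4
tool_pos: [0.6285, 0.104, 0.1004]
tcp_rot: [-0.192, 0.981, -0.0, -0.0]
wrist_force: [0.1, -0.4, 0.1]
grip_width: 0.0003
grasp_force: 0.0
```

```bash
cat > look.py <<'E'
from h import *
import sys
o=bot.get_obs();print(o['t'],o['tool_pos'].round(4),o['wrist_force'].round(2),o['joint_positions'].round(2))
R=Ro.from_quat(o['tcp_rot']).as_matrix();print(R.round(3))
C=np.array([.569,.0985]);ph0=np.radians(-18)
for dg in range(36,103,6):
    f=ph0+np.radians(dg);r=np.array([np.cos(f),np.sin(f)]);t=np.array([-r[1],r[0]])
    p=C+.058*r-.0195*t;e=np.r_[p,o['tool_pos'][2]]-o['tool_pos'];print(dg,(R.T@e/.12).round(3)[:2],p.round(3))
im,d=capture('scene');cv2.imwrite(f'pics/{sys.argv[1]}.png',cv2.resize(im[150:330,180:450],None,fx=2.9,fy=2.9)[:,:,::-1])
E
python3 look.py s3
```

```text
5.4 [0.6285 0.104  0.1004] [ 0.14 -0.41  0.15] [-0.12  0.74 -0.14  1.6   0.13  0.81  1.65]
[[-0.926 -0.377 -0.   ]
 [-0.377  0.926 -0.   ]
 [ 0.    -0.    -1.   ]]
36 [ 0.007 -0.052] [0.63  0.098]
42 [-0.011 -0.002] [0.63  0.104]
48 [-0.024  0.05 ] [0.629 0.111]
54 [-0.031  0.103] [0.627 0.117]
60 [-0.033  0.156] [0.625 0.123]
66 [-0.029  0.209] [0.622 0.129]
72 [-0.019  0.262] [0.619 0.134]
78 [-0.004  0.313] [0.615 0.139]
84 [0.016 0.362] [0.61  0.144]
90 [0.041 0.409] [0.605 0.148]
96 [0.071 0.453] [0.6   0.151]
102 [0.106 0.494] [0.594 0.154]
```

View pics/s3.png

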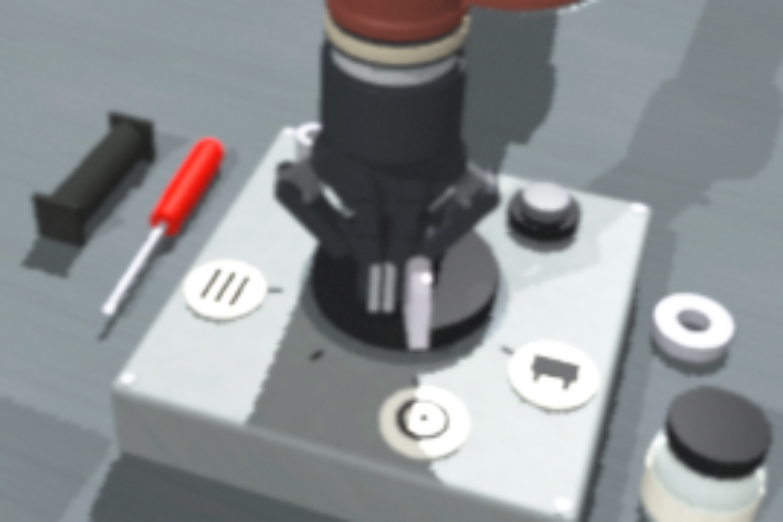

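The tab has clicked to the wheel stop and now stands just ahead of the fingertips (crop 418,300). Next is the second push.

>>> arm_command([
  [0, [-0.018, 0.024, 0], -0.008],
  [0, [-0.024, 0.05, 0], -0.017],
  [0, [-0.028, 0.076, 0], -0.025],
  [0, [-0.031, 0.103, 0], -0.033],
  [0, [-0.032, 0.13, 0], -0.042],
  [0, [-0.033, 0.156, 0], -0.05],
  [0, [-0.031, 0.182, 0], -0.058],
  [0, [-0.029, 0.209, 0], -0.067],
  [0, [-0.024, 0.236, 0], -0.075],
  [0, [-0.019, 0.262, 0], -0.083],
  [0, [-0.012, 0.288, 0], -0.092],
  [0, [-0.004, 0.313, 0], -0.1],
  [0, [0.006, 0.338, 0], -0.108],
  [0, [0.016, 0.362, 0], -0.117],
  [0, [0.028, 0.386, 0], -0.125],
  [0, [0.028, 0.386, 0], -0.125],
  [0, [0.028, 0.386, 0], -0.125],
])

```text
t: 7.15
tool_pos: [0.608, 0.1452, 0.1005]
tcp_rot: [-0.553, 0.833, -0.0, -0.0]
wrist_force: [-0.6, 0.4, 0.2]
grip_width: 0.0001
grasp_force: 0.0
```

```bash
python3 look.py s4
```

```text
7.15 [0.608  0.1452 0.1005] [-0.57  0.37  0.17] [-0.06  0.74 -0.35  1.63  0.33  0.83  2.19]
[[-0.389 -0.921  0.   ]
 [-0.921  0.389 -0.   ]
 [ 0.    -0.    -1.   ]]
36 [ 0.291 -0.323] [0.63  0.098]
42 [ 0.243 -0.301] [0.63  0.104]
48 [ 0.197 -0.273] [0.629 0.111]
54 [ 0.155 -0.241] [0.627 0.117]
60 [ 0.116 -0.204] [0.625 0.123]
66 [ 0.081 -0.163] [0.622 0.129]
72 [ 0.051 -0.12 ] [0.619 0.134]
78 [ 0.025 -0.073] [0.615 0.139]
84 [ 0.005 -0.023] [0.61  0.144]
90 [-0.011  0.028] [0.605 0.148]
96 [-0.021  0.08 ] [0.6   0.151]
102 [-0.025  0.133] [0.594 0.154]
```

View pics/s4.png

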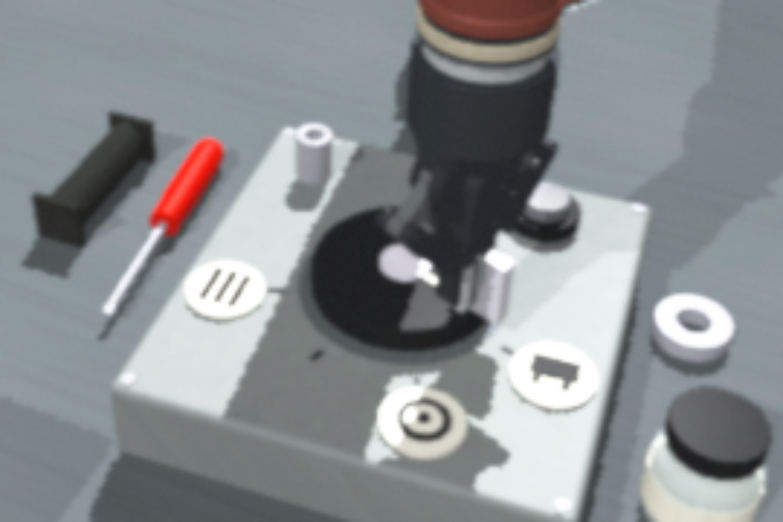

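>>> arm_command([
  [0, [0, -0.1, 0], 0],
  [0, [0, -0.25, 0], 0],
  [0, [0, -0.25, 0], 0],
  [0, [0, -0.25, -0.3], 0],
  [0, [0, -0.25, -0.7], 0],
  [0, [0, -0.25, -0.7], 0],
  [0, [0.1, 0, -0.7], 0],
  [0, [0.17, 0.3, -0.7], 0],
  [0, [0.25, 0.65, -0.7], 0],
  [0, [0.3, 0.95, -0.7], 0],
  [0, [0.3, 0.95, -0.7], 0],
  [0, [0.3, 0.95, -0.7], 0],
  [0, [0.3, 0.95, -0.7], 0],
])

```text
t: 8.5
tool_pos: [0.4902, 0.156, 0.1846]
tcp_rot: [-0.553, 0.833, -0.0, 0.001]
wrist_force: [0.5, -0.1, -0.4]
grip_width: 0.0003
grasp_force: 0.0
```

```bash
python3 look.py s5 | head -4; python3 - <<'E'
from h import *
o=bot.get_obs();R=Ro.from_quat(o['tcp_rot']).as_matrix();print((R.T@(np.array([.464,.1612,.09])-o['tool_pos'])/.12).round(3))
E
```

```text
8.5 [0.4902 0.156  0.1846] [ 0.47 -0.12 -0.39] [-0.07  0.49 -0.41  1.87  0.26  0.84  2.13]
[[-0.389 -0.921  0.001]
 [-0.921  0.389  0.   ]
 [-0.001 -0.001 -1.   ]]
[0.045 0.22  0.787]
```

View pics/s5.png

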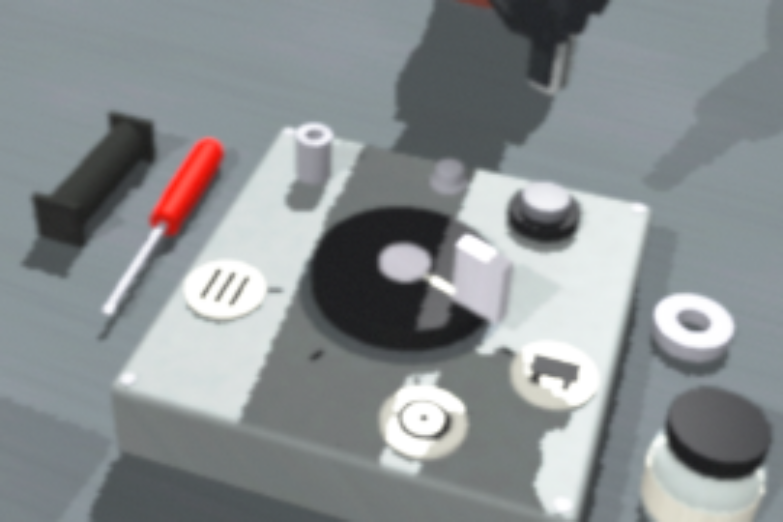

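The tab and its white line (crop 445,287) point at the battery disc (555,372). Now the button.

>>> arm_command([
  [0, [0.045, 0.22, 0.2], 0],
  [0, [0.045, 0.22, 0.4], 0],
  [0, [0.045, 0.22, 0.6], 0],
  [0, [0.045, 0.22, 0.77], 0],
  [0, [0.045, 0.22, 0.77], 0],
  [0, [0.045, 0.22, 0.77], 0],
])

```text
t: 9.15
tool_pos: [0.4633, 0.1617, 0.092]
tcp_rot: [-0.553, 0.833, 0.0, -0.0]
wrist_force: [-0.4, -0.1, 0.0]
grip_width: -0.0
grasp_force: 0.0
```

>>> arm_command([
  [0, [0, 0, 0.03], 0],
  [0, [0, 0, 0.06], 0],
  [0, [0, 0, 0.09], 0],
  [0, [0, 0, 0.11], 0],
  [0, [0, 0, 0.125], 0],
  [0, [0, 0, 0.135], 0],
  [0, [0, 0, 0.135], 0],
  [0, [0, 0, 0.135], 0],
])

```text
t: 9.95
tool_pos: [0.463, 0.1618, 0.0762]
tcp_rot: [-0.553, 0.833, -0.0, 0.001]
wrist_force: [0.0, -0.7, 3.8]
grip_width: -0.0001
grasp_force: 1.9
```

>>> arm_command([
  [0, [0, 0, 0.008], 0],
  [0, [0, 0, 0.016], 0],
  [0, [0, 0, 0.016], 0],
  [0, [0, 0, 0.016], 0],
])

```text
t: 10.35
tool_pos: [0.463, 0.1618, 0.0758]
tcp_rot: [-0.553, 0.833, -0.001, 0.001]
wrist_force: [-2.3, -1.4, 16.4]
grip_width: -0.0002
grasp_force: 8.5
```

Bottomed out: 16 N with no further travel. Release and retreat.

>>> arm_command([
  [0, [0, 0, -0.03], 0],
  [0, [0, 0, -0.08], 0],
  [0, [0, 0, -0.15], 0],
  [0, [0, 0, -0.4], 0],
  [0, [0, 0, -0.8], 0],
  [0, [0, 0, -0.95], 0],
  [0, [0, 0, -0.95], 0],
  [0, [0, 0, -0.95], 0],
])

```text
t: 11.15
tool_pos: [0.4616, 0.1613, 0.1877]
tcp_rot: [-0.553, 0.833, 0.0, -0.001]
wrist_force: [-0.3, 0.2, -0.9]
grip_width: -0.0002
grasp_force: 0.0
```

```bash
python3 look.py s6 | head -1
```

```text
11.15 [0.4616 0.1613 0.1877] [-0.26  0.2  -0.89] [-0.08  0.45 -0.43  1.93  0.25  0.82  2.1 ]
```

View pics/s6.png

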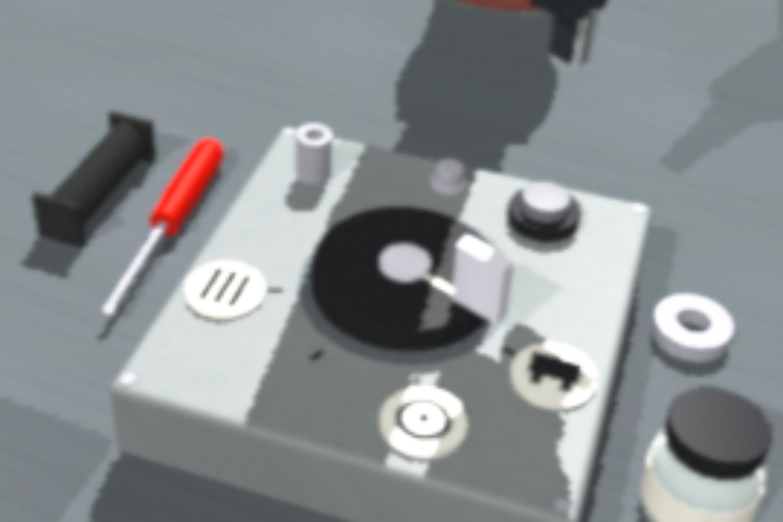

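The dial is on the battery disc, the button (545,203) is back up, and nothing else has moved.

```bash
python3 -c "from cell import bot;print(bot.finish_job())"
```

```text
the job is handed in; nothing more can be done
None
```

The dial is on the battery disc, the button was pressed fully down and came back up, nothing else on the tester or bench was seen to move, and the job was handed in at about 11 s.

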